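# Free a stuck gauging slide and check a pipe socket with a plug gauge

## Robot

A 7-joint arm with a two-finger parallel gripper is mounted at the origin on the work surface. World frame = base frame: x ahead of the robot, y to its left, z up, the work surface at z = 0. Lengths are in m, angles in rad, forces in N, time in s.
With the tool pointing down it reaches from about 0.425 to 0.925 m from the base axis. Payload 6.8 kg.
Tool frame: the origin (TCP) lies midway between the tips of the shut fingers; the grasp point (between the pads) lies 19 mm behind it (grip_point_offset is the z of the grasp point in the tool frame, in m); z points along the fingers, y is the line along which they close (so a half turn about z gives the same grasp; the last joint's range is limited). The gripper opens to 85 mm and grips with 20 to 120 N. Pads are 22 mm wide; open, the fingers measure 114 mm over their backs; the gripper's body (76 mm by 85 mm) begins 54 mm behind the grasp point. The pads swing forward as they close: fully open they stand 13 mm farther back than shut.
Start: joints at [-1.21, 0.477, 0.022, 1.555, -0.011, 1.109, -0.083], TCP at [0.305, 0.602, 0.231] pointing down, gripper open.
Joint ranges: [-2.96, 2.96], [-0.34, 2.1], [-1.41, 1.46], [0.24, 2.44], [-1.37, 4.51], [0.17, 1.92], [-2.96, 2.96]. Speed limits (rad/s): [2.39, 2.39, 3.14, 3.14, 3.14, 3.14, 3.14].

## Interface

Orientations are given as a rotation vector (axis times angle).
In Python, from bench import get_obs, grab_frame, calibration, hand_in, grip_point_offset gives the robot as it stands.
- The arm moves only by the shell command python3 -m pendant 'ROWS' [OPENING] [FORCE]. ROWS is a JSON object of lists of equal length, an entry for each row: "translation": the shift along the world's x, y, z in units of 25 mm (1.0 is 25 mm), a list of three; "delta_rot": the turn, a rotation vector about the world's x, y, z in units of 5 degrees (1.0 is 5 degrees), a list of three. In form: {"translation": [[dx, dy, dz], ...], "delta_rot": [[rx, ry, rz], ...]}. A call has 1 to 12 rows; each row is the pose to reach, as a shift and turn from the pose commanded when the call began; what a row does not reach only later rows make up. A row lasts 1/8 s, in which the tool goes at most 62.5 mm and 10.7 degrees, less where a joint would pass 70% of its speed; a pose out of reach is approached as far as the arm can. A call with a gripper value outside its range is refused whole. OPENING is the opening, from 0 (shut) to 1 (fully open), set as the call begins (- or left out, the last holds). The fingers move at their own pace and stop on an object; FORCE is the grip in N (left out, the last holds). Time passes only in rows, so rows that repeat a pose let the fingers close. It gives the time, the measured TCP pose, the force, the opening and the grip force at its end, in the units of the state.
- get_obs(): the state, without advancing time (a new reading comes with each control period).
- grab_frame(name): name is "scene" or "top" or "wrist"; returns (picture, depth): 400x640x3 uint8, red, green, blue; 400x640 float32, m along the optical axis (not along the pixel's ray), 0 where there is no reading.
- calibration(name): a dict with "K" (3x3 intrinsics, pixels), "rvec" (rotation vector, rad) and "tvec" (3), from world to camera coordinates, as OpenCV has them. Camera axes: x right, y down, z forward; pixel columns grow to the right and rows downward; lengths in m; the calibration is good to about 2 mm. A picture is of the moment at which its call begins: read the wrist's pose just before it. calibration takes no time and is no camera call; for the wrist camera it gives the pose at the moment of the call.
- hand_in(): hands the job in; it is judged then, once.
The state is a dict: "clock": time; "joints": joint angles; "qvel": joint speeds; "tau": joint torques, N m; "tcp_pos": TCP position; "orientation": TCP orientation; "contact_force": force on the tool from outside, world axes, zero at the start; "moment": the same for the moment, N m; "grip_width": finger opening in m; "gripper_force": force on a finger pad.
Only numpy, scipy, OpenCV 4.12 (cv2) and the standard library are available. Lean on these libraries where they do the work, as an engineer would, in place of code of your own. Each camera call takes 0.05 s, during which the arm holds its last target. There are 200 camera calls.

## Task

The slide on the socket gauging jig has stuck where it was parked: push it along its rail until it breaks free, then ease it gently home against the stop hidden in the blue cover. Then fetch the double-ended plug gauge, push its long go end (green band) fully into the socket on the slide, draw it out and lay it in its V-rest, let go, and take it again, turned end for end, to press its short no-go end (red band) squarely and lightly against the socket mouth, showing that it will not enter. Finish with the gauge lying let go in its V-rest and the slide still home, leaving the other things on the bench alone.

Things in the scene. Friction and masses are not known exactly. Their poses are not given: they have to be found in the camera images.
- jig: Gauging jig fixed to the bench: aluminium base plate 130 (x) x 350 (y) x 12 mm; origin at the centre of its underside, on the bench. The slide runs along the jig's own +y, from its parked place near the -y end towards the blue stop cover; x is the crosswise axis, and the socket's mouth opens to +x.
- cover (a point): Middle of the open near side of the blue stop cover, 96 mm wide (jig x), 80 mm high, running 75 mm on towards jig +y. The slide's steel tongue enters it. The stop is out of sight inside it, felt as a hard halt of the slide after 110 to 130 mm of travel.
- guard (a point): Centre of the top edge of a clear guard panel with yellow edges, fixed in front of the parked socket: 4 mm thick (jig x), 100 mm long (jig y), its top 104 mm above the bench. With the slide home the socket is clear of it.
- lug (a point): Centre of the red upright push lug on the slide's -y end: 50 (jig x) x 14 (jig y) x 50 mm tall, its top 86 mm above the bench. Stuck, the slide needs about 10 N, and drags so for 15 to 35 mm; then it breaks free and needs about 2 N. It stays where left. Plate top 36 mm above the bench; 28 mm free between lug and socket block; nothing over 28 mm high on the lug's -y side.
- mouth (a point): Centre of the mouth of the grey plastic pipe socket on the slide, 61 mm above the bench; 45 mm from the lug along jig x and 60 mm along jig y; its axes are the jig's. The level bore is 22 mm across with a 3 mm chamfer, right through a block 40 mm deep and 50 mm wide (top 86 mm above the bench), and opens to jig +x: a gauge is pushed in along jig -x.
- gauge_mid (a point): Centre of the plug gauge, midway along its round aluminium handle, 30 mm across, 70 mm long. Its own x axis points to the go end. Green band: go plug, 20 mm across, 32 mm long with a tapered nose, beyond the handle's +x end. Red band: no-go plug, 25 mm across, 14 mm long, beyond the -x end. About 220 g. It starts level in the V-rest; grip it from above across the middle of the handle.
- go_shoulder (a point): On the gauge's axis, at the handle's go end (35 mm from the middle); it comes to the socket's mouth when the go end is fully in.
- nogo_face (a point): On the gauge's axis, at the flat end face of the no-go plug (49 mm from the middle).
- rest: V-rest fixed to the bench: wooden base 110 x 70 x 12 mm with two black V supports, each 8 mm thick, at x = -28 and +28 mm; the gauge lies along its x axis, either way round. Origin at the centre of its underside, on the bench.
- rest_seat (a point): Where the middle of the gauge lies in the V-rest: 55 mm above the bench, over the rest's origin; the V's upper edges are about 55 mm above the bench.
- coupling: Bystander, to be left alone: short grey pipe coupling (tube) standing on end, 50 mm across, 45 mm tall; origin at the underside.
- cleaner: Bystander, to be left alone: can of cleaner with a paper label, 66 mm across, 120 mm tall; origin at the underside.
- scraper: Bystander, to be left alone: spatula-like scraper lying flat, 200 mm long; origin at the underside.
- driver: Bystander, to be left alone: screwdriver lying flat; origin at the underside.
- pot: Bystander, to be left alone: white cup, 76 mm across, 90 mm tall; origin at the underside.
- clamp: Bystander, to be left alone: black bar clamp with a red handle, lying flat, about 200 mm long; origin at the underside.
- elbow: Bystander, to be left alone: grey pipe elbow, 70 mm; origin at the underside.
- slide (a joint): Travel of the slide along jig +y in m: it starts between 0 and 0.02 and grows towards the stop; the lug's jig y is this minus 0.133.
Things that resemble listed ones, but are neither listed nor needed, are in the scene too. Leave any purple or yellow look-alike of the part that bears gauge_mid alone.

How it is judged:
By the outcome, as a careful person would: the job done as asked, in the order asked, and still so for the second after the job is handed in, with the robot touching nothing.
It also fails if it takes over 72 s, if anything falls off the work surface, if the arm or the gripper's body presses on something with over 40 N, if the wrist force passes 120 N, or if a joint passes its speed limit or range.

## Working session

There is one attempt and no reset: what is moved stays moved. The work goes in short steps, Python scripts to look and compute and a shell command to move; the robot and the scene stay as the last step left them, time stands still between calls to the robot, and variables do not carry over. Pictures are saved under pics/ and viewed, at most 11 in all, crops included, and the job is handed in when it is done.

```bash
ls; mkdir -p pics; python3 - <<'E'
from bench import *
import cv2,numpy as np
o=get_obs();print({k:np.round(v,3) for k,v in o.items()},grip_point_offset)
for n in("top","scene"):
    p,d=grab_frame(n);cv2.imwrite(f"pics/{n}0.png",p[:,:,::-1]);np.savez(f"{n}0.npz",p=p,d=d)
    c=calibration(n);print(n,c)
E
```

```text
pics
{'clock': np.float64(0.0), 'joints': array([-1.21 ,  0.478,  0.022,  1.556, -0.012,  1.109, -0.083]), 'qvel': array([-0.   , -0.   , -0.002,  0.001,  0.   , -0.002, -0.001]), 'tau': array([ 1.0000e-03, -5.9647e+01,  1.6080e+00, -2.8119e+01,  1.3000e-02,
        9.0000e-03, -0.0000e+00]), 'tcp_pos': array([0.305, 0.602, 0.23 ]), 'orientation': array([-7.290e-01, -3.055e+00,  3.000e-03]), 'contact_force': array([-0.481,  0.101,  0.142]), 'moment': array([ 0.031,  0.049, -0.029]), 'gripper_force': np.float64(0.0), 'grip_width': np.float64(0.086)} -0.0187
top {'K': array([[521.00646433,   0.        , 317.45886601],
       [  0.        , 521.00646433, 201.16981184],
       [  0.        ,   0.        ,   1.        ]]), 'rvec': array([ 2.13503773, -2.10831924,  0.16630584]), 'tvec': array([-0.00605495,  0.56823587,  1.58779629])}
scene {'K': array([[361.078945  ,   0.        , 318.61223233],
       [  0.        , 361.078945  , 191.72810074],
       [  0.        ,   0.        ,   1.        ]]), 'rvec': array([ 1.89480285,  1.94626373, -0.55290143]), 'tvec': array([ 0.04279599, -0.45048704,  1.30316511])}
```

View pics/top0.png

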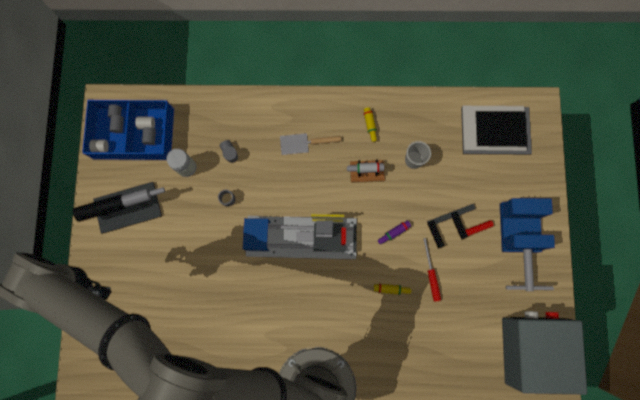

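View pics/scene0.png

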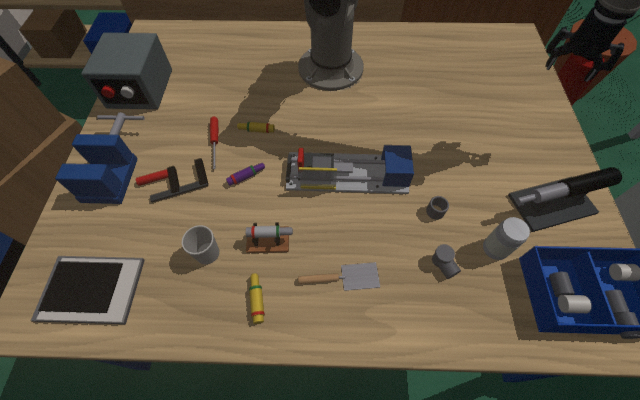

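Top view: image up is world +x and left is +y. The jig has its cover at (257,234), lug at (344,237) and guard edge at (327,215). The gauge is in its rest at (367,169). Bystanders are all around these.

```bash
cat > h.py <<'E'
from bench import *
import cv2,numpy as np
def cam(n): 
    c=calibration(n);return c["K"],cv2.Rodrigues(np.array(c["rvec"]))[0],np.array(c["tvec"]).ravel()
def ray(C,uv,z):
    K,R,t=C;uv=np.atleast_2d(np.array(uv,float));d=np.c_[uv,np.ones(len(uv))]@np.linalg.inv(K).T@R;o=-R.T@t
    return o+d*((z-o[2])/d[:,2])[:,None]
def proj(C,P):
    K,R,t=C;q=(np.atleast_2d(P)@R.T+t)@K.T;return q[:,:2]/q[:,2:]
def cloud(C,d):
    K,R,t=C;v,u=np.indices(d.shape);p=np.stack([(u-K[0,2])/K[0,0]*d,(v-K[1,2])/K[1,1]*d,d],-1);return (p-t)@R
def hsv(p): return cv2.cvtColor(p,cv2.COLOR_RGB2HSV)
E
python3 - <<'E'
from h import *
T=np.load("top0.npz");S=np.load("scene0.npz")
a=cv2.resize(T['p'][145:270,230:420],None,fx=4,fy=4,interpolation=2)
cv2.imwrite("pics/c1.png",a[:,:,::-1])
C=cam("top");W=cloud(C,T['d']);H=hsv(T['p'])
def m(name,lo,hi,box,zr):
    x0,y0,x1,y1=box;M=np.zeros(H.shape[:2],bool);M[y0:y1,x0:x1]=1
    M&=(H>=lo).all(-1)&(H<=hi).all(-1)&(W[...,2]>zr[0])&(W[...,2]<zr[1])
    P=W[M];v,u=np.nonzero(M);r=cv2.minAreaRect(np.c_[u,v].astype(np.float32))
    print(name,M.sum(),"px",u.mean().round(1),v.mean().round(1),"depthmed",np.median(P,0).round(4),"rect",np.round(r[0],1),np.round(r[1],1),round(r[2],1),"min",P.min(0).round(3),"max",P.max(0).round(3))
m("lug",(0,120,60),(8,255,255),(325,215,365,260),(.07,.1))
m("lug2",(170,120,60),(180,255,255),(325,215,365,260),(.07,.1))
m("cover",(100,100,40),(125,255,255),(235,200,280,265),(.07,.1))
m("guard",(20,100,60),(35,255,255),(300,200,360,230),(.05,.12))
m("red",(0,120,60),(8,255,255),(335,150,400,190),(.03,.1))
m("green",(40,80,30),(90,255,255),(335,150,400,190),(.03,.1))
m("wood",(8,100,40),(15,255,255),(335,150,400,190),(-.01,.03))
E
```

```text
lug 69 px 343.3 236.0 depthmed [ 0.4549 -0.0788  0.085 ] rect [343. 236.] [16.  4.] 90.0 min [ 0.432 -0.085  0.072] max [ 0.481 -0.073  0.094]
lug2 4 px 343.0 241.2 depthmed [ 0.4328 -0.0803  0.0811] rect [342.5 239. ] [10.  3.] 90.0 min [ 0.432 -0.082  0.075] max [ 0.462 -0.073  0.093]
cover 714 px 255.3 234.0 depthmed [0.459  0.1889 0.0795] rect [255.3 234. ] [23.6 31.3] 3.6 min [0.412 0.152 0.07 ] max [0.506 0.227 0.092]
guard 100 px 326.9 216.1 depthmed [ 0.514  -0.0279  0.1008] rect [327.  216.5] [32.1  3.9] 1.8 min [ 0.512 -0.078  0.052] max [0.519 0.019 0.11 ]
red 21 px 377.4 166.8 depthmed [ 0.6754 -0.1861  0.0651] rect [377.5 166.9] [10.2  1.9] 83.7 min [ 0.665 -0.19   0.046] max [ 0.696 -0.183  0.073]
green 10 px 358.0 167.5 depthmed [ 0.6724 -0.1251  0.0666] rect [358.  167.5] [9. 0.] -90.0 min [ 0.66  -0.126  0.051] max [ 0.693 -0.125  0.076]
wood 338 px 366.7 174.1 depthmed [ 0.6594 -0.1561  0.011 ] rect [367.7 170.7] [20.5 34.9] 87.5 min [ 0.641 -0.218 -0.008] max [ 0.713 -0.102  0.025]
```

View pics/c1.png

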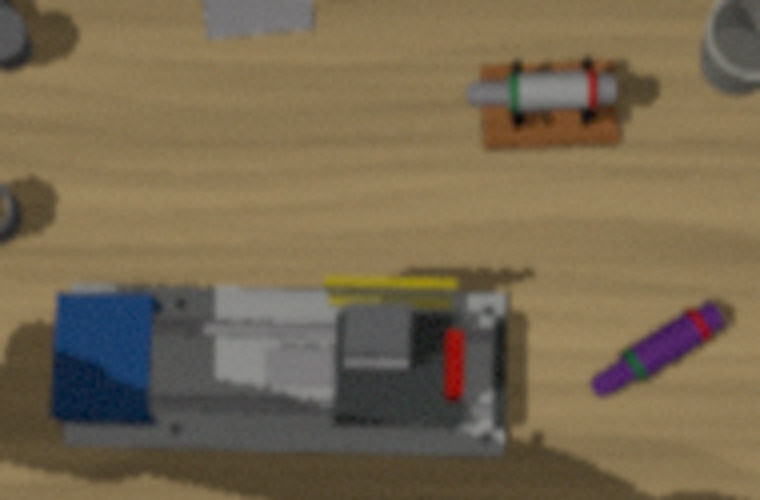

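The crop shows the gauge in its rest with the go end (green) towards +y. The slide is parked near the right end, at lug crop (454,365), and the yellow guard is in front of the socket. I'll move over the jig for a closer wrist view.

```bash
python3 -m pendant '{"translation":[[6.2,-24.9,2.8],[6.2,-24.9,2.8],[6.2,-24.9,2.8],[6.2,-24.9,2.8],[6.2,-24.9,2.8],[6.2,-24.9,2.8],[6.2,-24.9,2.8],[6.2,-24.9,2.8],[6.2,-24.9,2.8],[6.2,-24.9,2.8],[6.2,-24.9,2.8],[6.2,-24.9,2.8]],"delta_rot":[[0,0,-12.6],[0,0,-12.6],[0,0,-12.6],[0,0,-12.6],[0,0,-12.6],[0,0,-12.6],[0,0,-12.6],[0,0,-12.6],[0,0,-12.6],[0,0,-12.6],[0,0,-12.6],[0,0,-12.6]]}' 0
python3 - <<'E'
from h import *
C=cam("wrist");p,d=grab_frame("wrist");cv2.imwrite("pics/w1.png",p[:,:,::-1]);np.savez("w1.npz",p=p,d=d)
o=get_obs();print(o["clock"],o["joints"].round(2),o["tcp_pos"],o["orientation"])
K,R,t=C;print("cam at",-R.T@t,"axes",R.round(2))
np.savez("w1c.npz",K=K,R=R,t=t)
E
```

```text
clock: 1.6
tcp_pos: [0.4599, -0.0218, 0.3013]
orientation: [2.223, 2.22, -0.0]
contact_force: [-0.6, -0.1, 0.1]
grip_width: -0.0002
gripper_force: 0.0
1.65 [-0.69  0.03  0.62  1.99 -0.02  1.13 -0.06] [ 0.4596992  -0.02009127  0.30106028] [-2.21948945e+00 -2.22264241e+00  2.57070989e-04]
cam at [0.45921838 0.04234267 0.44292089] axes [[ 1.   -0.   -0.  ]
 [-0.   -0.97  0.26]
 [-0.   -0.26 -0.97]]
```

View pics/w1.png

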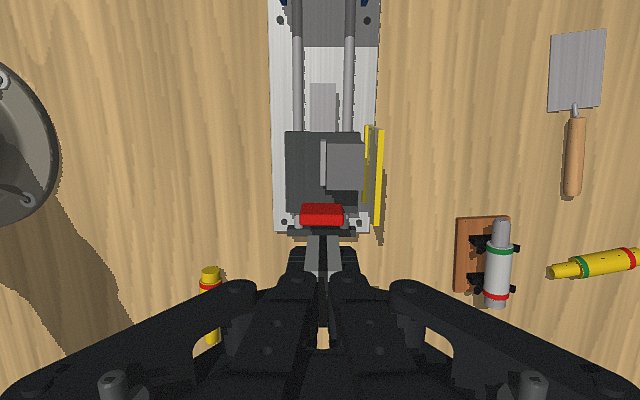

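The wrist picture (right is +x, up is +y) shows the lug at (322,214), socket block at (345,165), guard edge at (375,175), and gauge from (502,225) to (495,300). Next I measure from depth.

```bash
python3 - <<'E'
from h import *
f=np.load("w1.npz");c=np.load("w1c.npz");C=(c["K"],c["R"],c["t"]);W=cloud(C,f["d"]);H=hsv(f["p"])
v,u=np.indices(H.shape[:2])
def box(a,b,c_,d):return (u>=a)&(u<c_)&(v>=b)&(v<d)
red=((H[...,0]<8)|(H[...,0]>172))&(H[...,1]>140)&(H[...,2]>60)
def rep(n,M):
    P=W[M];r=cv2.minAreaRect((P[:,:2]*1000).astype(np.float32));print(n,len(P),"med",np.median(P,0).round(4),"rect",np.round(r[0],1),np.round(r[1],1),round(r[2],2),"z",np.percentile(P[:,2],[2,98]).round(3))
rep("lug top",red&box(290,195,360,230)&(W[...,2]>.08))
rep("block top",box(310,130,375,200)&(W[...,2]>.081)&(W[...,2]<.091)&(H[...,1]<60))
rep("guard",box(355,110,400,235)&(H[...,0]>20)&(H[...,0]<35)&(H[...,1]>140)&(W[...,2]>.1))
# base plate edges
b=box(250,20,400,235)&(W[...,2]>.007)&(W[...,2]<.017)
L=[];Rr=[]
for row in range(30,125,3):
    x=W[row][b[row]][:,:2]
    if len(x)>5:L.append(x[x[:,0].argmin()]);Rr.append(x[x[:,0].argmax()])
for e in(L,Rr):
    e=np.array(e);k=np.polyfit(e[:,1],e[:,0],1);print("edge yaw deg",np.degrees(np.arctan(k[0])),"x at y=0",k[1],np.std(e[:,0]-np.polyval(k,e[:,1])))
x=W[b];print("plate ymin",np.percentile(x[:,1],1))
g=(H[...,0]>45)&(H[...,0]<85)&(H[...,1]>100)
rep("green",g&box(480,230,530,260)&(W[...,2]>.045));rep("red",red&box(475,280,530,310)&(W[...,2]>.045))
hd=box(470,205,525,310)&(W[...,2]>.062);rep("handle",hd);print(cv2.fitLine((W[hd][:,[0,1]]*1000).astype(np.float32),2,0,.01,.01).ravel())
rep("rest",box(440,200,530,310)&(W[...,2]>.006)&(W[...,2]<.02)&(H[...,1]>90)&(H[...,0]<14))
print("TCP",get_obs()["tcp_pos"])
E
```

```text
lug top 559 med [ 0.4571 -0.079   0.0846] rect [456.7 -22.2] [ 49.2 129. ] 0.45 z [0.081 0.086]
block top 1794 med [ 0.4835 -0.0198  0.085 ] rect [488.6 -25.1] [59.2 51.2] 88.84 z [0.083 0.087]
guard 611 med [ 0.5156 -0.027   0.1029] rect [507.1 -10.5] [ 45.7 135.1] 23.48 z [0.101 0.105]
edge yaw deg 0.7378703398467371 x at y=0 0.3937201860255174 0.00038919362475692146
edge yaw deg 0.7166412609800533 x at y=0 0.5222281074472838 0.00041292570212949275
plate ymin -0.11554204216898459
green 153 med [ 0.6686 -0.1258  0.0658] rect [ 675.7 -126.3] [ 9.6 40.4] 86.17 z [0.051 0.069]
red 130 med [ 0.6724 -0.1868  0.0666] rect [ 677.3 -186.6] [27.3  8.3] 4.45 z [0.052 0.07 ]
handle 1438 med [ 0.6743 -0.1494  0.0664] rect [596.  -60.1] [ 78.8 335.1] 41.83 z [0.062 0.362]
[ 6.3732803e-01 -7.7059263e-01  6.6848376e+02 -1.4528090e+02]
rest 1649 med [ 0.6575 -0.1506  0.0107] rect [ 676.7 -157.1] [ 69.5 109.7] 2.9 z [0.007 0.013]
TCP [ 0.4596992  -0.02009127  0.30106028]
```

```bash
python3 -m pendant '{"translation":[[0,-2.4,0],[0,-3.8,-1],[0,-3.8,-3.5],[0,-3.8,-6],[0,-3.8,-8.5],[0,-3.8,-10],[0,-3.7,-10],[0,-3.6,-10],[0,-3.4,-10],[0,-3.3,-10]],"delta_rot":[[0,0,-0.15],[0,0,-0.15],[0,0,-0.15],[0,0,-0.15],[0,0,-0.15],[0,0,-0.15],[0,0,-0.15],[0,0,-0.15],[0,0,-0.15],[0,0,-0.15]]}' 0
python3 -m pendant '{"translation":[[0,0.15,0],[0,0.3,0],[0,0.45,0],[0,0.6,0]],"delta_rot":[[0,0,0],[0,0,0],[0,0,0],[0,0,0]]}'
```

```text
clock: 2.9
tcp_pos: [0.461, -0.102, 0.0525]
orientation: [2.231, 2.21, 0.004]
contact_force: [0.6, -0.1, -1.0]
grip_width: -0.0
gripper_force: 0.0
clock: 3.4
tcp_pos: [0.4604, -0.0904, 0.0519]
orientation: [2.234, 2.204, -0.001]
contact_force: [-1.0, -8.5, 3.0]
grip_width: -0.0
gripper_force: 4.3
```

```bash
python3 -m pendant '{"translation":[[0,0.12,0],[0,0.24,0],[0,0.36,0],[0,0.48,0],[0,0.6,0],[0,0.72,0],[0,0.84,0],[0.01,0.96,0],[0.01,1.08,0],[0.01,1.2,0],[0.02,1.32,0],[0.02,1.44,0]],"delta_rot":[[0,0,0],[0,0,0],[0,0,0],[0,0,0],[0,0,0],[0,0,0],[0,0,0],[0,0,0],[0,0,0],[0,0,0],[0,0,0],[0,0,0]]}'
python3 -m pendant '{"translation":[[0,0.15,0],[0,0.3,0],[0,0.45,0],[0,0.6,0],[0,0.75,0],[0,0.9,0],[0,1.05,0],[0.01,1.2,0],[0.01,1.35,0],[0.01,1.5,0],[0.02,1.65,0],[0.02,1.8,0]],"delta_rot":[[0,0,0],[0,0,0],[0,0,0],[0,0,0],[0,0,0],[0,0,0],[0,0,0],[0,0,0],[0,0,0],[0,0,0],[0,0,0],[0,0,0]]}'
```

```text
clock: 4.9
tcp_pos: [0.4606, -0.0514, 0.0514]
orientation: [2.233, 2.21, 0.0]
contact_force: [0.7, -1.8, -0.1]
grip_width: 0.0001
gripper_force: 0.8
clock: 6.4
tcp_pos: [0.4607, -0.0066, 0.0512]
orientation: [-2.233, -2.209, 0.0]
contact_force: [0.1, -2.2, 1.4]
grip_width: 0.0002
gripper_force: 0.8
```

```bash
python3 -m pendant '{"translation":[[0,0.1,0],[0,0.2,0],[0,0.3,0],[0,0.4,0],[0,0.5,0],[0,0.57,0],[0,0.62,0]],"delta_rot":[[0,0,0],[0,0,0],[0,0,0],[0,0,0],[0,0,0],[0,0,0],[0,0,0]]}'
python3 -m pendant '{"translation":[[0,0.05,0],[0,0.1,0],[0,0.15,0],[0,0.2,0],[0,0.25,0],[0,0.3,0]],"delta_rot":[[0,0,0],[0,0,0],[0,0,0],[0,0,0],[0,0,0],[0,0,0]]}'
```

```text
clock: 7.28
tcp_pos: [0.4609, 0.0088, 0.0513]
orientation: [-2.233, -2.21, 0.0]
contact_force: [0.7, -1.3, -1.8]
grip_width: 0.0003
gripper_force: 0.8
clock: 8.02
tcp_pos: [0.461, 0.0163, 0.0513]
orientation: [2.233, 2.209, 0.0]
contact_force: [-0.3, -2.0, -1.6]
grip_width: -0.0
gripper_force: 0.8
```

```bash
python3 -m pendant '{"translation":[[0,0.05,0],[0,0.1,0],[0,0.15,0],[0,0.2,0]],"delta_rot":[[0,0,0],[0,0,0],[0,0,0],[0,0,0]]}'
```

```text
clock: 8.52
tcp_pos: [0.461, 0.0213, 0.0513]
orientation: [2.233, 2.21, 0.0]
contact_force: [-0.2, -1.3, -2.1]
grip_width: 0.0001
gripper_force: 0.8
```

```bash
python3 -m pendant '{"translation":[[0,0.04,0],[0,0.08,0],[0,0.12,0],[0,0.16,0]],"delta_rot":[[0,0,0],[0,0,0],[0,0,0],[0,0,0]]}'
```

```text
clock: 9.02
tcp_pos: [0.4611, 0.0253, 0.0513]
orientation: [2.233, 2.209, 0.0]
contact_force: [0.4, -2.0, -0.6]
grip_width: 0.0002
gripper_force: 0.8
```

```bash
python3 -m pendant '{"translation":[[0,0.04,0],[0,0.08,0],[0,0.12,0],[0,0.16,0]],"delta_rot":[[0,0,0],[0,0,0],[0,0,0],[0,0,0]]}'
```

```text
clock: 9.52
tcp_pos: [0.4611, 0.0293, 0.0514]
orientation: [2.233, 2.209, 0.0]
contact_force: [1.7, -1.1, -0.9]
grip_width: -0.0001
gripper_force: 0.8
```

```bash
python3 -m pendant '{"translation":[[0,0.04,0],[0,0.08,0],[0,0.12,0],[0,0.16,0]],"delta_rot":[[0,0,0],[0,0,0],[0,0,0],[0,0,0]]}'
```

```text
clock: 10.02
tcp_pos: [0.4611, 0.0325, 0.0514]
orientation: [2.233, 2.208, -0.0]
contact_force: [0.4, -6.7, 0.3]
grip_width: 0.0001
gripper_force: 3.0
```

```bash
python3 -m pendant '{"translation":[[0,0.04,0],[0,0.08,0],[0,0.12,0]],"delta_rot":[[0,0,0],[0,0,0],[0,0,0]]}'
```

```text
clock: 10.4
tcp_pos: [0.4611, 0.0326, 0.0514]
orientation: [2.234, 2.204, -0.003]
contact_force: [1.0, -15.6, 1.5]
grip_width: -0.0002
gripper_force: 7.5
```

Home stop felt at 15 N. Back off, rise and re-measure the socket.

```bash
python3 -m pendant '{"translation":[[0,-0.3,0],[0,-0.8,0.3],[0,-0.8,2.3],[0.5,-0.6,4.6],[1.6,-0.2,6.9],[1.6,0,8],[1.6,0,8]],"delta_rot":[[0,0,0],[0,0,0],[0,0,0],[0,0,0],[0,0,0],[0,0,0],[0,0,0]]}'
python3 - <<'E'
from h import *
C=cam("wrist");p,d=grab_frame("wrist");cv2.imwrite("pics/w2.png",p[:,:,::-1]);W=cloud(C,d);H=hsv(p)
np.savez("w2.npz",p=p,d=d,K=C[0],R=C[1],t=C[2])
red=((H[...,0]<8)|(H[...,0]>172))&(H[...,1]>140)&(H[...,2]>60)&(abs(W[...,0]-.46)<.05)&(abs(W[...,1]-.045)<.05)&(W[...,2]>.08)
blk=(W[...,2]>.081)&(W[...,2]<.091)&(H[...,1]<60)&(abs(W[...,0]-.483)<.04)&(abs(W[...,1]-.105)<.04)
for M in(red,blk):
    P=W[M];r=cv2.minAreaRect((P[:,:2]*1000).astype(np.float32));print(len(P),np.median(P,0).round(4),P.min(0),P.max(0),[np.round(x,1) for x in r],np.percentile(P,[3,97],axis=0).round(4).tolist())
print(get_obs()["tcp_pos"])
E
```

```text
clock: 11.28
tcp_pos: [0.5023, 0.0366, 0.2537]
orientation: [2.231, 2.21, 0.007]
contact_force: [-1.0, 0.2, -0.3]
grip_width: 0.0005
gripper_force: 0.0
789 [0.4592 0.0506 0.0847] [0.43390872 0.04360683 0.08055496] [0.48329191 0.05698205 0.08745381] [array([458.6,  50.2]), array([13.2, 49.3]), np.float64(89.3)] [[0.4364, 0.044, 0.082], [0.4822, 0.0566, 0.0862]]
2723 [0.4844 0.1101 0.085 ] [0.46437377 0.08433297 0.08253777] [0.50416659 0.13428595 0.08734948] [array([484.2, 109.3]), array([49.7, 39.5]), np.float64(89.5)] [[0.4657, 0.0856, 0.0836], [0.5032, 0.1332, 0.0864]]
[0.50097631 0.03626608 0.25196446]
```

View pics/w2.png

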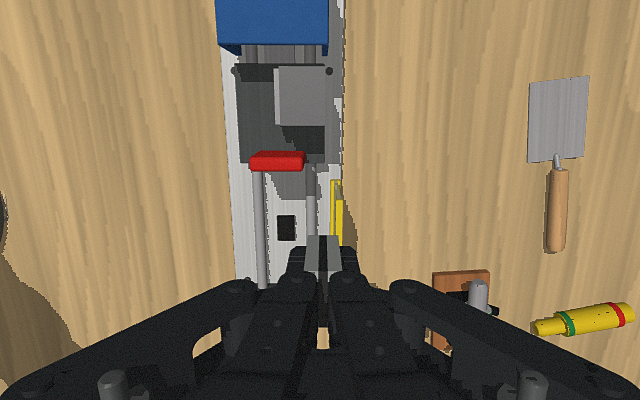

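Slide at home: lug (278,160), block (300,95). The mouth is at about (0.504, 0.1095), and the lug-contact check agrees. Now a close look at the gauge.

```bash
python3 -m pendant '{"translation":[[1.4,-2,0],[2.8,-4.2,0],[4.2,-6.4,0],[5.6,-8.5,0],[6.7,-10.2,0],[7,-10.6,0],[7,-10.6,0]],"delta_rot":[[0,0,0.7],[0,0,0.7],[0,0,0.7],[0,0,0.7],[0,0,0.7],[0,0,0.7],[0,0,0.7]]}' 0.7
python3 - <<'E'
from h import *
C=cam("wrist");p,d=grab_frame("wrist");cv2.imwrite("pics/w3.png",p[:,:,::-1]);W=cloud(C,d);H=hsv(p)
near=(abs(W[...,0]-.676)<.03)&(abs(W[...,1]+.157)<.07)&(W[...,2]>.058)&(W[...,2]<.09)
red=((H[...,0]<8)|(H[...,0]>172))&(H[...,1]>120)&near;g=(H[...,0]>45)&(H[...,0]<85)&(H[...,1]>90)&near
hd=near&(H[...,1]<60)&(W[...,2]>.06)
for n,M in(("red",red),("green",g),("handle",hd)):
    P=W[M];r=cv2.minAreaRect((P[:,:2]*1000).astype(np.float32));print(n,len(P),np.median(P,0).round(4),[np.round(x,1) for x in r],P.max(0).round(4),P.min(0).round(4))
P=W[hd|red|g];ys=np.arange(-.185,-.125,.005);L=[]
for y in ys:
    q=P[abs(P[:,1]-y)<.0025]
    if len(q)>8:L.append((y,(q[:,0].min()+q[:,0].max())/2,q[:,2].max()))
L=np.array(L);k=np.polyfit(L[:,0],L[:,1],1);print(L.round(4).tolist(),np.degrees(np.arctan(k[0])),np.polyval(k,-.157))
o=get_obs();print(o["tcp_pos"],o["orientation"])
E
```

```text
clock: 12.2
tcp_pos: [0.6748, -0.2296, 0.2494]
orientation: [-2.165, -2.273, 0.003]
contact_force: [-0.9, 0.9, 0.6]
grip_width: 0.0599
gripper_force: 0.0
red 234 [ 0.6789 -0.1867  0.0675] [array([ 679.3, -186.7]), array([28.9,  6.8]), np.float64(3.0)] [ 0.6938 -0.183   0.071 ] [ 0.6647 -0.1907  0.058 ]
green 253 [ 0.6757 -0.1259  0.0674] [array([ 675.9, -125.8]), array([29.3,  6.9]), np.float64(2.7)] [ 0.6907 -0.1219  0.0705] [ 0.6614 -0.1296  0.0584]
handle 2725 [ 0.6768 -0.1506  0.0655] [array([ 676.6, -147.5]), array([ 26.7, 115.3]), np.float64(3.8)] [ 0.6922 -0.0898  0.0707] [ 0.6629 -0.205   0.06  ]
[[-0.185, 0.6792, 0.071], [-0.18, 0.6789, 0.0705], [-0.175, 0.6786, 0.0704], [-0.17, 0.6783, 0.0701], [-0.165, 0.678, 0.0707], [-0.16, 0.6777, 0.07], [-0.155, 0.6774, 0.0702], [-0.15, 0.6772, 0.0702], [-0.145, 0.6765, 0.0705], [-0.14, 0.6766, 0.0699], [-0.135, 0.6764, 0.0701], [-0.13, 0.676, 0.0707]] -3.337499463367711 0.6775359404668916
[ 0.67500528 -0.22812488  0.24983228] [-2.16311668e+00 -2.27446043e+00  9.80520574e-04]
```

View pics/w3.png

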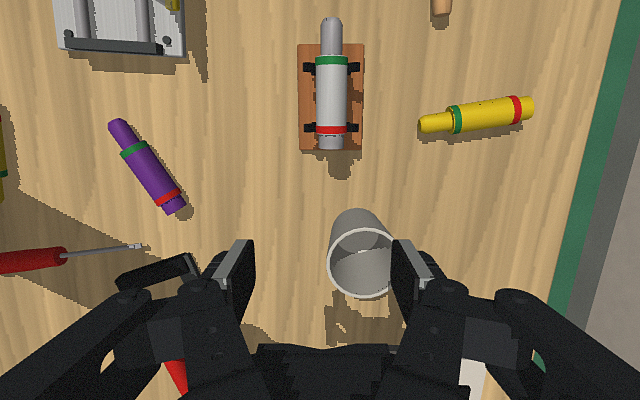

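```bash
python3 -m pendant '{"translation":[[0,1.4,0],[0.1,2.6,-1],[0.1,2.87,-3],[0.1,2.87,-5],[0.1,2.87,-7],[0.1,2.87,-8],[0.1,2.87,-8.6],[0.1,2.87,-8.6]],"delta_rot":[[0,0,0.06],[0,0,0.06],[0,0,0.06],[0,0,0.06],[0,0,0.06],[0,0,0.06],[0,0,0.06],[0,0,0.06]]}'
python3 -m pendant '{"translation":[[0,0,0],[0,0,0],[0,0,0],[0,0,0],[0,0,0],[0,0,0]],"delta_rot":[[0,0,0],[0,0,0],[0,0,0],[0,0,0],[0,0,0],[0,0,0]]}' 0.2 60
```

```text
clock: 13.25
tcp_pos: [0.6779, -0.1556, 0.0359]
orientation: [-2.156, -2.283, 0.0]
contact_force: [0.2, 0.1, 0.5]
grip_width: 0.0595
gripper_force: 0.0
clock: 14.0
tcp_pos: [0.6789, -0.1572, 0.0381]
orientation: [2.159, 2.282, 0.002]
contact_force: [-2.0, 1.3, 5.5]
grip_width: 0.0285
gripper_force: 58.7
```

```bash
python3 -m pendant '{"translation":[[0,0,0.8],[0,0,2.4],[-0.2,0.6,3.6],[-0.5,1.8,3.6],[-0.9,3.2,3.6],[-1.4,4.7,3.6],[-1.9,6.2,3.6],[-2.3,7.7,3.6],[-2.7,9,3.6],[-3,10.1,3.6],[-3.15,10.6,3.6],[-3.15,10.6,3.6]],"delta_rot":[[0,0,0],[0,0,0],[0,0,0.8],[0,0,2.4],[0,0,4.4],[0,0,6.4],[0,0,8.5],[0,0,10.6],[0,0,12.7],[0,0,14.8],[0,0,16.5],[0,0,17.2]]}'
python3 - <<'E'
from h import *
C=cam("wrist");p,d=grab_frame("wrist");o=get_obs();print(o["tcp_pos"],o["orientation"],o["joints"].round(2),o["grip_width"],o["contact_force"])
from scipy.spatial.transform import Rotation as R
print(R.from_rotvec(o["orientation"]).as_matrix().round(4))
cv2.imwrite("pics/w4.png",p[:,:,::-1]);np.savez("w4.npz",p=p,d=d,K=C[0],R=C[1],t=C[2])
E
```

```text
clock: 15.5
tcp_pos: [0.5998, 0.1094, 0.1278]
orientation: [0.015, 3.14, 0.001]
contact_force: [0.3, -1.0, -2.5]
grip_width: 0.0283
gripper_force: 59.6
[0.60003399 0.10828173 0.12780123] [1.43752946e-02 3.13992147e+00 4.59148403e-04] [-0.51  0.5   0.31  1.83 -0.2   0.85  1.45] 0.028239323976872052 [ 1.04950647 -0.36920572 -1.4154345 ]
[[-1.0e+00  9.2e-03  1.6e-03]
 [ 9.2e-03  1.0e+00  3.0e-04]
 [-1.6e-03  3.0e-04 -1.0e+00]]
```

View pics/w4.png

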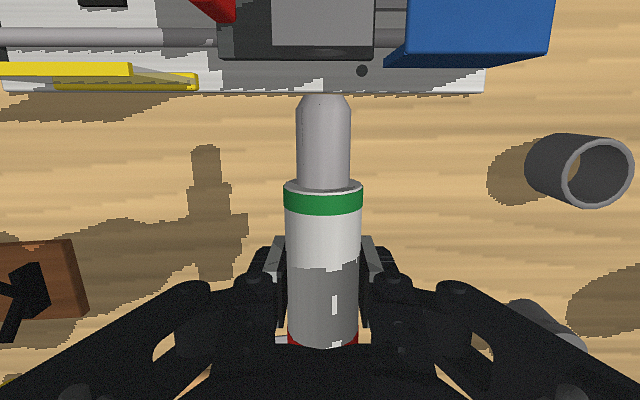

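The gauge is held with the go plug at (323,140), pointing at the block at (322,20). I'll measure plug axis against block in this same frame.

```bash
python3 - <<'E'
from h import *
f=np.load("w4.npz");C=(f["K"],f["R"],f["t"]);W=cloud(C,f["d"]);H=hsv(f["p"])
v,u=np.indices(H.shape[:2])
M=(v>100)&(v<255)&(u>270)&(u<375)&(W[...,2]>.12)
P=W[M];L=[]
for x in np.arange(.54,.592,.004):
    q=P[abs(P[:,0]-x)<.002]
    if len(q)>10:L.append((x,(q[:,1].min()+q[:,1].max())/2,np.percentile(q[:,2],98),np.ptp(q[:,1])))
L=np.array(L);print(L.round(4).tolist());print("nose x",P[:,0].min())
k=np.polyfit(L[:,0],L[:,1],1);print("yaw deg",np.degrees(np.arctan(k[0])),"y at .504",np.polyval(k,.504),"y at .57",np.polyval(k,.57))
b=(W[...,2]>.08)&(W[...,2]<.092)&(H[...,1]<60)&(abs(W[...,0]-.484)<.025)&(abs(W[...,1]-.109)<.04)
P=W[b];print("block",len(P),np.percentile(P,[1,99],axis=0).round(4).tolist())
E
```

```text
[[0.54, 0.1091, 0.1542, 0.0195], [0.544, 0.1091, 0.1542, 0.0197], [0.548, 0.109, 0.1542, 0.02], [0.552, 0.1088, 0.1542, 0.0197], [0.556, 0.1087, 0.154, 0.0199], [0.56, 0.1085, 0.1569, 0.0278], [0.564, 0.1088, 0.1593, 0.0301], [0.568, 0.1087, 0.1594, 0.0298], [0.572, 0.1086, 0.1591, 0.029], [0.576, 0.1086, 0.1592, 0.0293], [0.58, 0.1085, 0.1589, 0.0287], [0.584, 0.1085, 0.1588, 0.0291], [0.588, 0.1084, 0.1534, 0.0416]]
nose x 0.5321743602420278
yaw deg -0.7039701001515508 y at .504 0.10945025931985622 y at .57 0.1086393031705185
block 4770 [[0.4843, 0.0846, 0.0822], [0.5048, 0.1336, 0.0866]]
```

```bash
python3 -m pendant '{"translation":[[0,-0.01,-0.8],[0,-0.01,-2],[0,-0.01,-3],[0,-0.01,-3.33],[-0.4,-0.01,-3.33],[-0.8,0,-3.33],[-0.8,0,-3.33]],"delta_rot":[[0,0,0],[0,0,0],[0,0,0],[0,0,0],[0,0,0],[0,0,0],[0,0,0]]}'
python3 -c "
from bench import *;o=get_obs();print(o['tcp_pos'],o['contact_force'])"
python3 -m pendant '{"translation":[[-0.1,0,0],[-0.25,0,0],[-0.4,0.01,0],[-0.55,0.01,0],[-0.7,0.01,0]],"delta_rot":[[0,0,0],[0,0,0],[0,0,0],[0,0,0],[0,0,0]]}'
```

```text
clock: 16.42
tcp_pos: [0.579, 0.1082, 0.044]
orientation: [0.022, 3.141, 0.001]
contact_force: [0.2, 0.3, -2.2]
grip_width: 0.0285
gripper_force: 59.6
[0.57902856 0.10819546 0.04397873] [ 0.19523186  0.27544939 -2.2370123 ]
clock: 17.05
tcp_pos: [0.5622, 0.1084, 0.0432]
orientation: [0.022, 3.141, 0.0]
contact_force: [-0.1, 0.7, -0.8]
grip_width: 0.0285
gripper_force: 59.6
```

```bash
python3 -m pendant '{"translation":[[-0.1,0,0.05],[-0.25,0,0.05],[-0.4,0,0.05],[-0.55,0.01,0.05],[-0.65,0.01,0.05],[-0.75,0.01,0.05],[-0.75,0.01,0.05]],"delta_rot":[[0,0,0],[0,0,0],[0,0,0],[0,0,0],[0,0,0],[0,0,0],[0,0,0]]}'
```

```text
clock: 17.92
tcp_pos: [0.5432, 0.1085, 0.0443]
orientation: [-0.022, -3.141, 0.0]
contact_force: [-0.0, 0.1, -1.9]
grip_width: 0.0281
gripper_force: 59.6
```

```bash
python3 -m pendant '{"translation":[[-0.04,0,0],[-0.08,0,0],[-0.12,0,0],[-0.16,0,0]],"delta_rot":[[0,0,0],[0,0,0],[0,0,0],[0,0,0]]}'
```

```text
clock: 18.42
tcp_pos: [0.5426, 0.1085, 0.045]
orientation: [0.023, 3.135, 0.001]
contact_force: [9.5, -1.2, -7.4]
grip_width: 0.0285
gripper_force: 59.6
```

```bash
python3 -m pendant '{"translation":[[-0.04,0,0],[-0.08,0,0]],"delta_rot":[[0,0,0],[0,0,0]]}'
```

```text
clock: 18.68
tcp_pos: [0.5427, 0.1085, 0.0454]
orientation: [0.023, 3.131, 0.001]
contact_force: [15.3, -0.7, -10.5]
grip_width: 0.0285
gripper_force: 59.8
```

```bash
python3 - <<'E'
from h import *
C=cam("wrist");p,d=grab_frame("wrist");W=cloud(C,d)
v,u=np.indices(d.shape)
cv2.imwrite("pics/w5.png",cv2.resize(p[0:260,180:470],None,fx=2,fy=2)[:,:,::-1])
P=W[(abs(W[...,1]-.1085)<.004)&(W[...,0]>.46)&(W[...,0]<.58)&(W[...,2]>.05)]
for x in np.arange(.49,.572,.003):
    q=P[abs(P[:,0]-x)<.0015];print(round(x,4),len(q),np.percentile(q[:,2],98).round(4) if len(q) else None,end="; ")
E
```

```text
0.49 264 0.0863; 0.493 267 0.0863; 0.496 264 0.0863; 0.499 250 0.0863; 0.502 245 0.0862; 0.505 92 0.0859; 0.508 134 0.0768; 0.511 191 0.0766; 0.514 183 0.0764; 0.517 184 0.0762; 0.52 182 0.0764; 0.523 183 0.0765; 0.526 183 0.0766; 0.529 1716 0.1342; 0.532 612 0.1326; 0.535 171 0.0768; 0.538 155 0.0768; 0.541 174 0.077; 0.544 155 0.077; 0.547 156 0.077; 0.55 160 0.0772; 0.553 145 0.0771; 0.556 147 0.0773; 0.559 143 0.0773; 0.562 145 0.0774; 0.565 120 0.0774; 0.568 1 0.0746; 0.571 0 None;
```

View pics/w5.png

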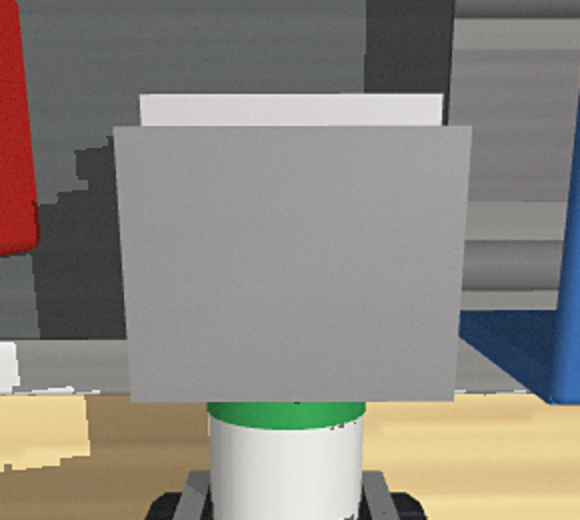

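```bash
python3 - <<'E'
from h import *
f=np.load("w4.npz");C=(f["K"],f["R"],f["t"]);W=cloud(C,f["d"]);H=hsv(f["p"])
m=(W[...,2]>.12)&(abs(W[...,1]-.109)<.003)&(W[...,0]<.6)&(W[...,0]>.5)
P=W[m];print("nose",P[:,0].min())
for x in np.arange(.525,.575,.001):
    q=P[abs(P[:,0]-x)<.0005]
    if len(q):print(round(x,3),len(q),q[:,2].max().round(4),end="; ")
g=m&(H[...,0]>45)&(H[...,0]<85)&(H[...,1]>90);print("green",W[g].min(0),W[g].max(0))
o=get_obs();print(o["tcp_pos"],o["contact_force"])
E
```

```text
nose 0.529982301827999
0.53 36 0.1514; 0.531 54 0.1525; 0.532 53 0.153; 0.533 54 0.1537; 0.534 1098 0.2693; 0.535 58 0.1549; 0.536 66 0.1544; 0.537 55 0.1547; 0.538 54 0.155; 0.539 55 0.1543; 0.54 54 0.1549; 0.541 53 0.1547; 0.542 53 0.1546; 0.543 53 0.1549; 0.544 52 0.155; 0.545 50 0.1542; 0.546 49 0.155; 0.547 53 0.1549; 0.548 48 0.1542; 0.549 51 0.1548; 0.55 45 0.1547; 0.551 52 0.155; 0.552 47 0.1553; 0.553 49 0.1545; 0.554 47 0.1542; 0.555 50 0.1545; 0.556 50 0.1546; 0.557 47 0.1542; 0.558 47 0.154; 0.559 46 0.1553; 0.56 50 0.1543; 0.561 48 0.1547; 0.562 108 0.1595; 0.563 59 0.1597; 0.564 49 0.1602; 0.565 53 0.1602; 0.566 52 0.1597; 0.567 46 0.1599; 0.568 53 0.1597; 0.569 50 0.1595; 0.57 43 0.1596; 0.571 51 0.1598; 0.572 53 0.1596; 0.573 46 0.16; 0.574 44 0.1594; green [0.53366755 0.10605735 0.15665102] [0.58986714 0.11190185 0.26932188]
[0.54268868 0.10846957 0.04541098] [ 12.10949514  -1.47052323 -10.16687639]
```

Shoulder is at x≈0.5044 against mouth 0.5044: the go end is fully in. Draw it out.

```bash
python3 -m pendant '{"translation":[[0.12,0,-0.02],[0.25,0,-0.02],[0.6,-0.01,-0.02],[1,-0.01,-0.02],[1.4,-0.02,-0.02],[1.9,-0.03,-0.02],[2.4,-0.03,-0.02],[2.8,-0.03,-0.02],[2.9,-0.03,0.8],[2.9,-0.03,2.2],[2.9,-0.03,3.2]],"delta_rot":[[0,0,0],[0,0,0],[0,0,0],[0,0,0],[0,0,0],[0,0,0],[0,0,0],[0,0,0],[0,0,0],[0,0,0],[0,0,0]]}'
python3 -m pendant '{"translation":[[0.1,-0.4,0],[0.4,-1.6,0],[0.8,-3,0],[1.2,-4.5,0],[1.6,-6,0],[2,-7.5,0],[2.4,-9,0],[2.6,-10.2,0],[2.65,-10.6,0],[2.65,-10.6,0]],"delta_rot":[[0,0,-0.6],[0,0,-2.2],[0,0,-4.3],[0,0,-6.4],[0,0,-8.5],[0,0,-10.6],[0,0,-12.7],[0,0,-14.8],[0,0,-16.5],[0,0,-17.1]]}'
python3 - <<'E'
from h import *
from scipy.spatial.transform import Rotation as R
o=get_obs();m=R.from_rotvec(o["orientation"]).as_matrix();print(o["tcp_pos"],"yaw",np.degrees(np.arctan2(m[1,1],m[0,1])),"axes",m.round(4).tolist())
C=cam("wrist");p,d=grab_frame("wrist");W=cloud(C,d);x,y=o["tcp_pos"][:2]
P=W[(W[...,2]>.12)&(W[...,2]<.17)&(abs(W[...,0]-x)<.007)&(W[...,1]>y)]
L=np.array([(s,np.percentile(P[abs(P[:,1]-s)<.001][:,2],95)) for s in np.arange(y+.022,y+.07,.004) if (abs(P[:,1]-s)<.001).sum()>5]);print(L.round(4).tolist(),"nose y",P[:,1].max())
E
```

```text
clock: 20.1
tcp_pos: [0.6107, 0.1076, 0.1256]
orientation: [0.023, 3.141, 0.0]
contact_force: [0.2, 0.2, -2.1]
grip_width: 0.028
gripper_force: 60.5
clock: 21.35
tcp_pos: [0.675, -0.16, 0.1224]
orientation: [-2.157, -2.283, 0.005]
contact_force: [0.7, 0.5, -1.4]
grip_width: 0.028
gripper_force: 60.5
[ 0.67502012 -0.15998971  0.12241976] yaw 3.2572639103023984 axes [[-0.0568, 0.9984, -0.0026], [0.9984, 0.0568, -0.0017], [-0.0016, -0.0026, -1.0]]
[[-0.138, 0.1535], [-0.134, 0.1535], [-0.13, 0.1537], [-0.126, 0.1539], [-0.122, 0.1486], [-0.118, 0.1484], [-0.114, 0.1485], [-0.11, 0.1486], [-0.106, 0.1484], [-0.102, 0.1485], [-0.098, 0.1486], [-0.094, 0.1468]] nose y -0.09192303453145122
```

```bash
python3 -m pendant '{"translation":[[0.12,0.05,-0.8],[0.12,0.05,-1.8],[0.12,0.05,-2.6],[0.12,0.05,-3.1],[0.12,0.05,-3.25],[0.12,0.05,-3.32],[0.12,0.05,-3.32]],"delta_rot":[[0,0,0],[0,0,0],[0,0,0],[0,0,0],[0,0,0],[0,0,0],[0,0,0]]}'
python3 -m pendant '{"translation":[[0,0,0],[0,0,0],[0,0,0],[0,0,0]],"delta_rot":[[0,0,0],[0,0,0],[0,0,0],[0,0,0]]}' 0.7
python3 -m pendant '{"translation":[[0,0,1],[0,0,2.6],[0,-0.4,3.6],[0,-1.4,4],[0,-1.8,4],[0,-1.8,4]],"delta_rot":[[0,0,0],[0,0,0],[0,0,0],[0,0,0],[0,0,0],[0,0,0]]}'
python3 - <<'E'
from h import *
C=cam("wrist");p,d=grab_frame("wrist");W=cloud(C,d);H=hsv(p)
cv2.imwrite("pics/w6.png",p[:,:,::-1])
near=(abs(W[...,0]-.676)<.03)&(abs(W[...,1]+.157)<.075)&(W[...,2]>.058)&(W[...,2]<.09)
red=((H[...,0]<8)|(H[...,0]>172))&(H[...,1]>120)&near;g=(H[...,0]>45)&(H[...,0]<85)&(H[...,1]>90)&near
for n,M in(("red",red),("green",g)):
    P=W[M];r=cv2.minAreaRect((P[:,:2]*1000).astype(np.float32));print(n,len(P),np.median(P,0).round(4),[np.round(x,1) for x in r],P.max(0).round(4))
print(get_obs()["tcp_pos"])
E
```

```text
clock: 22.28
tcp_pos: [0.6797, -0.1562, 0.042]
orientation: [2.148, 2.291, 0.001]
contact_force: [0.2, -0.3, -1.7]
grip_width: 0.028
gripper_force: 60.5
clock: 22.78
tcp_pos: [0.6793, -0.156, 0.0415]
orientation: [2.149, 2.292, 0.0]
contact_force: [-0.3, 0.1, 0.6]
grip_width: 0.0599
gripper_force: 0.0
clock: 23.52
tcp_pos: [0.6781, -0.2027, 0.1404]
orientation: [-2.151, -2.288, 0.002]
contact_force: [0.0, -0.3, -0.7]
grip_width: 0.0596
gripper_force: 0.0
red 459 [ 0.6789 -0.1858  0.0673] [array([ 679.3, -185.8]), array([28.8,  7.4]), np.float64(2.9)] [ 0.6937 -0.1814  0.0706]
green 567 [ 0.6761 -0.1248  0.0674] [array([ 676.3, -124.9]), array([28.8,  7.1]), np.float64(2.7)] [ 0.6908 -0.1207  0.0707]
[ 0.67836245 -0.20130336  0.13998109]
```

View pics/w6.png

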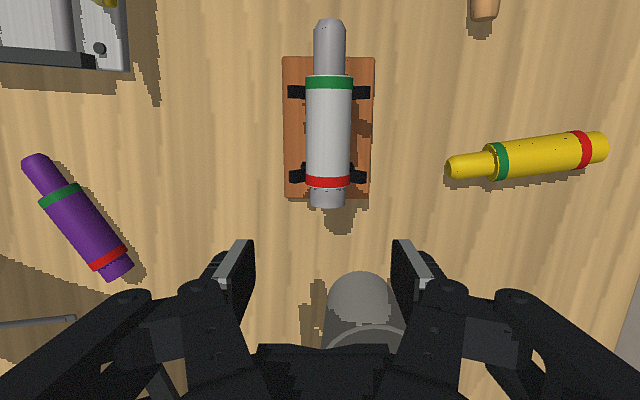

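Gauge is seated let go in the rest at (328,125), level. Regrip, turn end for end and go to the socket.

```bash
python3 -m pendant '{"translation":[[0,0.8,-0.2],[0,1.6,-0.6],[0,1.8,-2],[0,1.8,-3.2],[0,1.8,-3.9],[0,1.8,-4.12],[0,1.8,-4.12]],"delta_rot":[[0,0,0],[0,0,0],[0,0,0],[0,0,0],[0,0,0],[0,0,0],[0,0,0]]}'
python3 -m pendant '{"translation":[[0,0,0],[0,0,0],[0,0,0],[0,0,0],[0,0,0],[0,0,0]],"delta_rot":[[0,0,0],[0,0,0],[0,0,0],[0,0,0],[0,0,0],[0,0,0]]}' 0.2 60
python3 -m pendant '{"translation":[[0,0,0.8],[0,0,2.4],[-0.2,0.6,3.6],[-0.5,1.8,3.6],[-0.9,3.2,3.6],[-1.4,4.7,3.6],[-1.9,6.2,3.6],[-2.3,7.7,3.6],[-2.7,9,3.6],[-3,10.1,3.6],[-3.12,10.6,3.6],[-3.12,10.6,3.6]],"delta_rot":[[0,0,0],[0,0,0],[0,0,-1.6],[0,0,-3.6],[0,0,-5.6],[0,0,-7.7],[0,0,-9.8],[0,0,-11.9],[0,0,-14],[0,0,-16.1],[0,0,-18.1],[0,0,-18.75]]}'
python3 - <<'E'
from h import *
from scipy.spatial.transform import Rotation as R
o=get_obs();m=R.from_rotvec(o["orientation"]).as_matrix();print(o["tcp_pos"],"tool axes",m.round(4).tolist(),o["joints"].round(2))
C=cam("wrist");p,d=grab_frame("wrist");cv2.imwrite("pics/w7.png",p[:,:,::-1]);K,Rr,t=C;print("cam",-Rr.T@t)
np.savez("w7.npz",p=p,d=d,K=K,R=Rr,t=t);W=cloud(C,d)
P=W[(W[...,2]>.12)&(W[...,2]<.168)&(abs(W[...,1]-.108)<.02)&(W[...,0]>.52)&(W[...,0]<.69)]
for x in np.arange(.535,.69,.006):
    q=P[abs(P[:,0]-x)<.002]
    if len(q)>10:print(round(x,3),len(q),((q[:,1].min()+q[:,1].max())/2).round(4),np.ptp(q[:,1]).round(4),np.percentile(q[:,2],97).round(4),end="; ")
E
```

```text
clock: 24.45
tcp_pos: [0.6795, -0.1559, 0.0386]
orientation: [2.148, 2.292, 0.0]
contact_force: [-0.6, -0.4, -0.6]
grip_width: 0.0599
gripper_force: 0.0
clock: 25.2
tcp_pos: [0.6788, -0.1565, 0.0397]
orientation: [-2.149, -2.291, -0.0]
contact_force: [-4.4, 1.4, 6.4]
grip_width: 0.0284
gripper_force: 58.6
clock: 26.7
tcp_pos: [0.6013, 0.1115, 0.129]
orientation: [-3.14, 0.001, -0.001]
contact_force: [0.9, -1.2, -2.2]
grip_width: 0.0281
gripper_force: 59.6
[0.60126244 0.1114938  0.12902772] tool axes [[1.0, -0.0007, 0.0003], [-0.0007, -1.0, 0.0012], [0.0003, -0.0012, -1.0]] [-1.03  0.81  1.14  1.85 -0.85  1.07 -1.11]
cam [0.66559693 0.11022385 0.27069005]
0.571 66 0.1106 0.0299 0.1528; 0.577 664 0.1106 0.0298 0.1585; 0.583 625 0.111 0.0288 0.1586; 0.589 732 0.1104 0.0329 0.1659; 0.595 877 0.1104 0.0317 0.1665; 0.601 914 0.1104 0.0317 0.1663; 0.607 992 0.1077 0.0394 0.1666; 0.613 1613 0.1082 0.0397 0.1656; 0.619 773 0.1106 0.0291 0.1586; 0.625 802 0.1107 0.029 0.1586; 0.631 821 0.1104 0.0298 0.159; 0.637 1177 0.11 0.0299 0.1586; 0.643 574 0.1099 0.0197 0.1537; 0.649 600 0.1099 0.0194 0.1536; 0.655 624 0.1097 0.0195 0.1536; 0.661 635 0.1097 0.0192 0.1537; 0.667 567 0.1097 0.0184 0.1525;
```

View pics/w7.png

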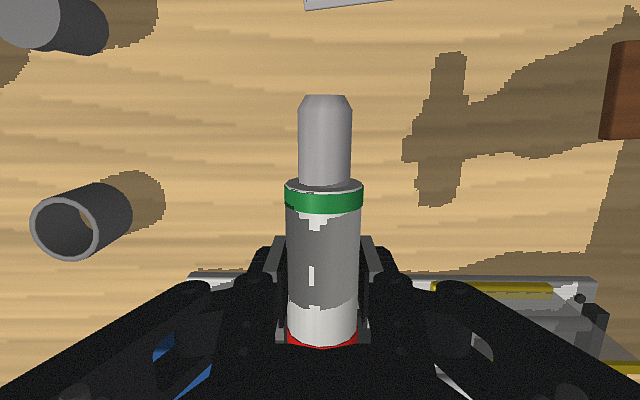

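Held with the no-go end towards the socket (hidden behind the gripper), level and square. Lower and approach.

```bash
python3 -m pendant '{"translation":[[0,-0.11,-0.8],[0,-0.11,-2],[0,-0.11,-3],[0,-0.11,-3.3],[-0.4,-0.11,-3.3],[-0.9,-0.1,-3.3],[-1.4,-0.1,-3.3],[-1.6,-0.1,-3.3],[-1.6,-0.1,-3.3]],"delta_rot":[[0,0,0],[0,0,0],[0,0,0],[0,0,0],[0,0,0],[0,0,0],[0,0,0],[0,0,0],[0,0,0]]}'
python3 -m pendant '{"translation":[[-0.05,0,0],[-0.1,0,0],[-0.15,0,0],[-0.2,0,0]],"delta_rot":[[0,0,0],[0,0,0],[0,0,0],[0,0,0]]}'
```

```text
clock: 27.88
tcp_pos: [0.561, 0.1068, 0.0461]
orientation: [-3.141, 0.001, -0.0]
contact_force: [0.4, -0.0, -2.0]
grip_width: 0.0283
gripper_force: 59.6
clock: 28.38
tcp_pos: [0.5562, 0.1063, 0.0458]
orientation: [3.141, -0.002, 0.0]
contact_force: [-0.5, 0.1, -1.9]
grip_width: 0.0285
gripper_force: 59.6
```

```bash
python3 -m pendant '{"translation":[[0,0.1,0.02],[0,0.1,0.02],[-0.04,0.1,0.02],[-0.08,0.1,0.02],[-0.12,0.1,0.02]],"delta_rot":[[0,0,0],[0,0,0],[0,0,0],[0,0,0],[0,0,0]]}'
```

```text
clock: 29.0
tcp_pos: [0.5532, 0.1089, 0.0463]
orientation: [3.142, -0.002, 0.0]
contact_force: [0.3, 0.3, -2.5]
grip_width: 0.0279
gripper_force: 59.6
```

```bash
python3 -m pendant '{"translation":[[-0.04,0,0],[-0.08,0,0],[-0.12,0,0]],"delta_rot":[[0,0,0],[0,0,0],[0,0,0]]}'
```

```text
clock: 29.38
tcp_pos: [0.5526, 0.1089, 0.047]
orientation: [3.141, -0.002, 0.008]
contact_force: [8.0, -0.4, -6.2]
grip_width: 0.028
gripper_force: 59.4
```

No-go contact at 8 N, face on the mouth. Hold briefly, withdraw, and return.

```bash
python3 -m pendant '{"translation":[[0,0,0],[0,0,0],[0,0,0],[0.12,0,0],[0.3,0,0],[0.8,-0.01,0],[1.4,-0.02,0],[2,-0.03,0.2],[2.3,-0.03,1],[2.4,-0.03,2.4],[2.4,-0.03,3.2]],"delta_rot":[[0,0,0],[0,0,0],[0,0,0],[0,0,0],[0,0,0],[0,0,0],[0,0,0],[0,0,0],[0,0,0],[0,0,0],[0,0,0]]}'
python3 -m pendant '{"translation":[[0.1,-0.4,0],[0.4,-1.6,0],[0.8,-3,0],[1.2,-4.5,0],[1.6,-6,0],[2,-7.5,0],[2.4,-9,0],[2.6,-10.2,0],[2.7,-10.55,0],[2.7,-10.55,0],[2.7,-10.55,0]],"delta_rot":[[0,0,0.8],[0,0,2.4],[0,0,4.5],[0,0,6.6],[0,0,8.7],[0,0,10.8],[0,0,12.9],[0,0,15],[0,0,17.1],[0,0,18.7],[0,0,18.7]]}'
python3 - <<'E'
from h import *
from scipy.spatial.transform import Rotation as R
o=get_obs();m=R.from_rotvec(o["orientation"]).as_matrix();print(o["tcp_pos"],"yaw",np.degrees(np.arctan2(m[1,1],m[0,1])))
C=cam("wrist");p,d=grab_frame("wrist");W=cloud(C,d);x,y=o["tcp_pos"][:2]
P=W[(W[...,2]>.11)&(W[...,2]<.18)&(abs(W[...,0]-x)<.02)&(W[...,1]>y)]
for s in np.arange(y+.022,y+.07,.005):
    q=P[abs(P[:,1]-s)<.001]
    if len(q)>5: print(round(s,4),np.percentile(q[:,2],95).round(4),((q[:,0].min()+q[:,0].max())/2).round(4),end="; ")
E
```

```text
clock: 30.75
tcp_pos: [0.6114, 0.1077, 0.1289]
orientation: [-3.142, 0.002, -0.004]
contact_force: [0.4, 0.4, -1.1]
grip_width: 0.0281
gripper_force: 59.5
clock: 32.12
tcp_pos: [0.6774, -0.1561, 0.1268]
orientation: [-2.156, -2.285, -0.0]
contact_force: [0.2, 1.0, -2.1]
grip_width: 0.0281
gripper_force: 59.7
[ 0.67741012 -0.15606084  0.1267554 ] yaw 3.314411779931664
-0.1341 0.1561 0.6751; -0.1291 0.1561 0.6747; -0.1241 0.1564 0.6748; -0.1191 0.1534 0.6771; -0.1141 0.1511 0.6745; -0.1091 0.1512 0.6744; -0.1041 0.1511 0.6737; -0.0991 0.1511 0.6736; -0.0941 0.1511 0.6734; -0.0891 0.1491 0.6736;
```

```bash
python3 -m pendant '{"translation":[[0.05,0,-0.8],[0.05,0,-1.8],[0.05,0,-2.6],[0.05,0,-3.1],[0.05,0,-3.3],[0.05,0,-3.42],[0.05,0,-3.42]],"delta_rot":[[0,0,0],[0,0,0],[0,0,0],[0,0,0],[0,0,0],[0,0,0],[0,0,0]]}'
python3 -m pendant '{"translation":[[0,0,0],[0,0,0],[0,0,0],[0,0,0]],"delta_rot":[[0,0,0],[0,0,0],[0,0,0],[0,0,0]]}' 0.7
python3 -m pendant '{"translation":[[0,0,1],[0,0,2.6],[-0.4,0,4],[-2,1.4,6],[-4,2.8,8],[-6,4.2,8],[-6.8,4.8,8],[-6.8,4.8,8]],"delta_rot":[[0,0,0],[0,0,0],[0,0,0],[0,0,0],[0,0,0],[0,0,0],[0,0,0],[0,0,0]]}'
python3 - <<'E'
from h import *
C=cam("wrist");p,d=grab_frame("wrist");W=cloud(C,d);H=hsv(p);cv2.imwrite("pics/w8.png",p[:,:,::-1])
r0=((H[...,0]<8)|(H[...,0]>172))&(H[...,1]>120);g0=(H[...,0]>45)&(H[...,0]<85)&(H[...,1]>90)
near=(abs(W[...,0]-.676)<.03)&(abs(W[...,1]+.157)<.075)&(W[...,2]>.058)&(W[...,2]<.09)
lug=(abs(W[...,0]-.459)<.04)&(abs(W[...,1]-.045)<.05)&(W[...,2]>.08)
for n,M in(("red",r0&near),("green",g0&near),("lug",r0&lug)):
    P=W[M];print(n,len(P),np.median(P,0).round(4) if len(P) else 0, P.max(0).round(4) if len(P) else 0)
o=get_obs();print(o["tcp_pos"],o["clock"],o["contact_force"])
E
```

```text
clock: 33.05
tcp_pos: [0.6793, -0.1558, 0.0413]
orientation: [2.154, 2.286, 0.001]
contact_force: [0.4, -0.5, -2.3]
grip_width: 0.0282
gripper_force: 59.7
clock: 33.55
tcp_pos: [0.6791, -0.1556, 0.041]
orientation: [2.154, 2.287, 0.0]
contact_force: [0.6, 0.1, -0.0]
grip_width: 0.0599
gripper_force: 0.0
clock: 34.55
tcp_pos: [0.5071, -0.0334, 0.2422]
orientation: [-2.148, -2.289, -0.006]
contact_force: [0.3, -0.1, 0.4]
grip_width: 0.0595
gripper_force: 0.0
red 0 0 0
green 173 [ 0.6706 -0.1244  0.067 ] [ 0.687 -0.12   0.07 ]
lug 1042 [0.459  0.0494 0.0847] [0.4838 0.0568 0.0871]
[ 0.50873806 -0.03465879  0.2423248 ] 34.6 [ 0.56678743 -0.75266575  0.53291654]
```

View pics/w8.png

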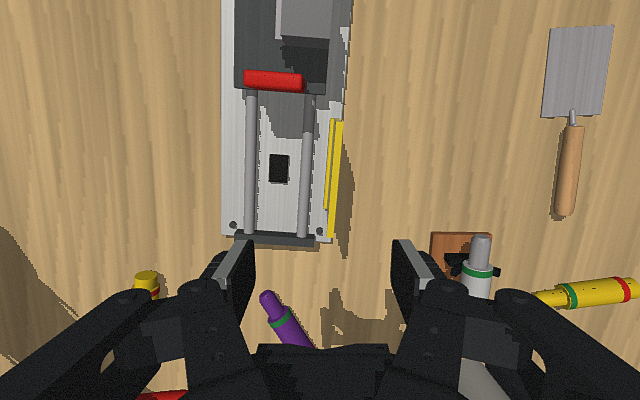

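Gauge is in its rest, let go. The lug reads 0.049 against 0.0505 before, which is within noise, so I'll check home by a light touch at the known contact position (TCP y 0.0325).

```bash
python3 -m pendant '{"translation":[[-1.9,1.6,0],[-1.9,1.8,-1],[-1.9,1.8,-3],[-1.9,1.8,-5],[-1.9,1.8,-6.8],[-1.9,1.8,-7.6],[-1.9,1.9,-7.6],[-1.9,2.1,-7.6],[-1.9,2.3,-7.6]],"delta_rot":[[0,0,-0.8],[0,0,-0.8],[0,0,-0.8],[0,0,-0.8],[0,0,-0.8],[0,0,-0.8],[0,0,-0.8],[0,0,-0.8],[0,0,-0.8]]}' 0
python3 -m pendant '{"translation":[[0,0.06,0],[0,0.12,0],[0,0.18,0]],"delta_rot":[[0,0,0],[0,0,0],[0,0,0]]}'
```

```text
clock: 35.72
tcp_pos: [0.4627, 0.0224, 0.0519]
orientation: [2.232, 2.21, 0.004]
contact_force: [1.1, 0.3, -0.5]
grip_width: 0.0002
gripper_force: 0.0
clock: 36.1
tcp_pos: [0.4616, 0.0266, 0.051]
orientation: [2.232, 2.211, 0.001]
contact_force: [-0.4, -0.9, -0.0]
grip_width: 0.0001
gripper_force: 0.0
```

```bash
python3 -m pendant '{"translation":[[0,0.05,0],[0,0.1,0],[0,0.15,0],[0,0.18,0]],"delta_rot":[[0,0,0],[0,0,0],[0,0,0],[0,0,0]]}'
```

```text
clock: 36.6
tcp_pos: [0.4615, 0.031, 0.0508]
orientation: [2.232, 2.211, -0.0]
contact_force: [0.8, 0.4, -0.8]
grip_width: -0.0001
gripper_force: 0.0
```

```bash
python3 -m pendant '{"translation":[[0,0.04,0],[0,0.08,0]],"delta_rot":[[0,0,0],[0,0,0]]}'
```

```text
clock: 36.85
tcp_pos: [0.4615, 0.0325, 0.0508]
orientation: [2.232, 2.21, -0.0]
contact_force: [-0.0, -3.7, 0.6]
grip_width: 0.0002
gripper_force: 1.8
```

```bash
python3 -m pendant '{"translation":[[0,0.03,0],[0,-0.2,0],[0,-0.8,0.2],[0,-0.8,2],[0,-0.8,4],[0,-0.8,6],[0,-0.8,8],[0,-0.8,8],[0,-0.8,8]],"delta_rot":[[0,0,0],[0,0,0],[0,0,0],[0,0,0],[0,0,0],[0,0,0],[0,0,0],[0,0,0],[0,0,0]]}'
python3 -c "
from bench import *;o=get_obs();print(o['clock'],o['tcp_pos'],o['contact_force']);print(hand_in())"
```

```text
clock: 37.98
tcp_pos: [0.4609, 0.0127, 0.2505]
orientation: [-2.232, -2.21, -0.001]
contact_force: [0.2, 0.2, -2.0]
grip_width: -0.0001
gripper_force: 0.0
37.975 [0.46092267 0.01265469 0.25050982] [ 0.16311053  0.24600502 -1.99224561]
the job is handed in; nothing more can be done
None
```

The job is handed in at 38 s: slide eased home and re-checked there by a light touch, go end pushed in to a hard halt with its shoulder measured at the mouth, no-go end halted at the mouth at about 8 N (that end hidden from the camera, so judged by force and position), and the gauge lying let go in its V-rest.

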